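# Refit the lid of a cap-lining nest with its hinge pin

## Robot

A 6-joint arm with a two-finger parallel gripper is mounted at the origin on a cart in front of the work surface, level with it; the furniture and walls round the work are solid. World frame = base frame: x ahead of the robot, y to its left, z up, the work surface at z = 0. Lengths are in m, angles in rad, forces in N, time in s.
With the tool pointing down it reaches from about 0.325 to 0.9 m from the base axis. Payload 6.1 kg.
Tool frame: the origin (TCP) lies midway between the tips of the shut fingers; the grasp point (between the pads) lies 19 mm behind it; x points along the fingers, y is the direction in which the jaws open and shut, and the axes are right-handed (so a half turn about x gives the same grasp; the last joint's range is limited). The gripper opens to 85 mm and grips with 20 to 120 N. Pads are 22 mm wide; open, the fingers measure 114 mm over their backs; the gripper's body (76 mm by 85 mm) begins 54 mm behind the grasp point. The pads swing forward as they close: fully open they stand 13 mm farther back than shut.
Start: joints at [-1.406, 0.22, 1.526, -0, 1.395, -0.126], TCP at [0.179, -0.599, 0.231] pointing down, gripper open.
Joint ranges: [-2.98, 2.98], [-0.91, 2.08], [0.09, 2.57], [-1.24, 4.39], [0.2, 2.65], [-2.68, 2.68]. Speed limits (rad/s): [2.57, 2.57, 3.01, 3.14, 3.14, 3.14].

## Interface

Orientations are given as [roll, pitch, yaw] about the fixed x, y, z axes, in that order (R = Rz(yaw) Ry(pitch) Rx(roll)).
In Python, from plant import movep, move_l, set_joints, gripper_to, hold, inverse_kinematics, observe, get_image, get_calibration, Unreachable, job_done gives the robot as it stands. Calls block until the motion is done:
- movep(position, orientation): joint-space move of the TCP to a pose.
- move_l(position, feed=0.15, rotation=None, max_force=None): straight line of the TCP; rotation=None keeps the orientation; feed is the mean speed in m/s. With max_force (N) it stops when the force on the tool has changed by that much, and returns True; else False.
- set_joints(angles): joint-space move.
- gripper_to(opening, f_grip=None): finger opening in m; f_grip is the grip in N (None keeps the last); returns when the fingers have stopped.
- hold(seconds).
- inverse_kinematics(position, orientation): joint angles nearest the present ones, or None.
- observe(): the state.
- get_image(name): name is "scene" or "top" or "wrist"; returns (picture, depth): 480x640x3 uint8, red, green, blue; 480x640 float32, m along the optical axis (not along the pixel's ray), 0 where there is no reading.
- get_calibration(name): a dict with "intrinsics" (3x3 intrinsics, pixels), "world_from_camera" (4x4, takes a point from camera to world coordinates). Camera axes: x right, y down, z forward; pixel columns grow to the right and rows downward; lengths in m; the calibration is good to about 2 mm. The wrist camera is an equidistant fisheye: a pixel r from the principal point sees the ray r / f radians off the axis. A picture is of the moment at which its call begins: read the wrist's pose just before it. get_calibration takes no time and is no camera call; for the wrist camera it gives the pose at the moment of the call.
A pose or a line that the arm cannot do raises Unreachable and nothing moves.
- job_done(): hands the job in, once; it reports no verdict.
The state is a dict: "time_s": time; "q": joint angles; "joint_velocities": joint speeds; "joint_torque": joint torques, N m; "eef_pos": TCP position; "tcp_rot": TCP orientation; "ft_force": force on the tool from outside, world axes, zero at the start; "torque": the same for the moment, N m; "opening": finger opening in m.
Only numpy, scipy, OpenCV 4.12 (cv2) and the standard library are available. Lean on these libraries where they do the work, as an engineer would, in place of code of your own. Each camera call takes 0.05 s, during which the arm holds its last target.

## Task

The lid of the cap-lining nest has had a new rubber pad glued on and still lies on the gluing board under the sprung hold-down finger. Flip the finger up so that it stays open, then take the lid out, seat it on the nest with its knuckle between the nest's two hinge lugs, and push the hinge pin fully home through all three knuckles from the side that is free. Leave the lid lying closed on the nest, and do not shift the glue can, brush or screwdriver.

Things in the scene. Friction and masses are not known exactly. Their poses are not given: they have to be found in the camera images.
- cap_nest: Cap-lining nest, bolted down: grey base plate 200 x 86 x 8 mm, white block 140 x 52 mm with three black caps in its wells, top face 42 mm above the bench; at one end two steel hinge lugs. Origin on the bench under the block's centre, x towards the hinge, y along the hinge axis, z up. (Behind the bench's middle a press holds its red lever knob about 0.65 m ahead of the base, 0.38 m up.)
- nest_hinge (a point): Midpoint of the nest's hinge axis, x = +92, y = 0, z = 54 mm in the nest's frame; the axis runs along the nest's y. Two lugs, rings of 24 mm outside and 13 mm inside diameter, 12 mm long, lie 12.5 to 24.5 mm either side of it, open at both ends; between them a saddle centres the lid's knuckle from above. The pin fits from either side, but a glue can closes one.
- nest_lid: Loose lid, about 0.22 kg: aluminium plate 140 x 50 x 8 mm, 3 mm rubber pad (116 x 44 mm) below, black bar handle above, steel strap with one hinge knuckle at its +x end. Origin: centre of the pad's underside, x towards the knuckle, y across, z up. Starts on the gluing board. Seated on the nest its frame has the nest's axes and lies 42 mm above the nest's origin.
- lid_knuckle (a point): Centre of the lid's knuckle, at x = +92, y = 0, z = 12 mm in the lid's frame: a ring of 24 mm outside, 13 mm inside diameter, 18 mm long; the bore runs along the lid's y.
- lid_grip (a point): Centre of the lid's bar handle, at x = +6, y = 0, z = 37 mm in the lid's frame; the bar is 72 mm long along x, 14 mm wide, 14 mm high, 19 mm clear of the plate below it; its two posts are 48 mm apart.
- hinge_pin: Loose steel pin, about 60 g, lying flat on the bench beside the gluing board: flat tab 36 long, 22 wide, 10 mm thick, then a round shank, 10 mm diameter, 67.5 mm long, its last 16 mm tapering to a 4 mm nose. Origin on the axis at the shoulder of tab and shank, x towards the nose, y across the tab. Home: the shoulder stands against a lug's outer face, the nose out of the other lug.
- pin_mid (a point): Point on the shank's axis 24.5 mm from the shoulder towards the nose; with the pin home it lies at the hinge's midpoint.
- pin_tab (a point): Grip point on the tab, on the pin's axis 22 mm from the shoulder, away from the nose.
- glue_board: Gluing board, fixed: plywood 258 x 80 x 12 mm. Origin on the bench under the lid's starting place, x along the board away from the finger's post (at x = -106 mm), z up. The lid starts with the board's axes, 12 mm above this origin, between four dowels 16 mm high (2 mm off its long sides) and an end stop 12 mm high; it lifts straight up out of them.
- hold_finger (a joint): Angle of the sprung hold-down finger, rad: about 0 when it presses on the lid's end, growing as it is lifted and swings back over its post, stop at 1.9. An over-centre spring holds it: below about 0.8 it snaps back shut, beyond that it flips open by itself and stays. It takes about 5 N at the knob to lift.
- finger_hinge (a point): Pivot of the finger, at x = -106, y = 0, z = 47 mm in the gluing board's frame; the pivot axis is the board's y.
- finger_knob (a point): Centre of the finger's black ball knob, 20 mm in diameter, on a short stem; with the finger down it lies 46 mm towards the lid (board's +x) and 22 mm above the pivot, and it turns with the finger about the pivot.
- glue_can1: Glue can, 69 mm in diameter, 76 mm high, loose, its centre 95 to 120 mm from the hinge's midpoint beside one end of the nest's hinge. Origin at the centre of its underside.
- glue_brush: Flat glue brush, 148 x 38 x 10 mm, loose, lying on the bench beside the other end of the hinge. Origin at the centre of its underside, y along its length.
- driver: Screwdriver with a green handle, 197 x 28 x 26 mm, loose, lying on the bench along the gluing board, on the other side from the pin. Origin at the centre of its underside, y along its length towards the handle.

How it is judged:
On the way, in this order (a step that is already met when the one before it is completed fails the run):
1. the hold-down finger is flipped up past its dead centre and stays open, the lid still in its place on the board (value of joint hold_finger above 1.5 rad and contact force between the fingers and hold_finger below 0.1 N and distance of nest_lid from where it was at the start of the episode below 0.02 m), for 0.2 s.
2. the lid lies flat on the nest, let go, its knuckle in line between the two lugs, before the pin goes in (distance between lid_knuckle and nest_hinge below 0.005 m and angle between the x axis of nest_lid and the x axis of cap_nest, either way round below 0.06 rad and x of nest_lid in the frame of cap_nest above -0.01 m and angle between nest_lid's own z axis and vertical below 0.05 rad and contact force between the fingers and nest_lid below 0.1 N and distance between pin_mid and nest_hinge above 0.04 m), for 0.2 s.
At the end, for the whole second after the job is handed in: The lid lies flat on the nest (knuckle within 5 mm of the hinge point, parallel within 0.06 rad, tilt under 0.05 rad), the pin is through all three knuckles (its middle point within 6 mm of the hinge point, axis within 0.11 rad); lid and pin at rest, the finger still open (above 1.2 rad) (distance between lid_knuckle and nest_hinge below 0.005 m and angle between the x axis of nest_lid and the x axis of cap_nest, either way round below 0.06 rad and x of nest_lid in the frame of cap_nest above -0.01 m and angle between nest_lid's own z axis and vertical below 0.05 rad and value of joint hold_finger above 1.2 rad and distance between pin_mid and nest_hinge below 0.006 m and angle between the x axis of hinge_pin and the y axis of cap_nest, either way round below 0.11 rad and linear speed of each of hinge_pin, nest_lid below 0.02 m/s); the robot touches nothing.
It fails at once if the lid is dragged from under the closed finger (value of joint hold_finger below 0.6 rad and distance of nest_lid from where it was at the start of the episode above 0.02 m).
It fails at once if the glue can is shifted by more than 2 cm or tipped (distance of glue_can1 from where it was at the start of the episode above 0.02 m or angle between glue_can1's own z axis and vertical above 0.3 rad).
It fails at once if the brush or the screwdriver is shifted by more than 3 cm (distance of any of glue_brush, driver from where it was at the start of the episode above 0.03 m).
It also fails if it takes over 70 s, if anything falls off the work surface, if the arm or the gripper's body presses on something with over 40 N, if the wrist force passes 120 N, or if a joint passes its speed limit or range.

## Working session

There is one attempt and no reset: what is moved stays moved. The work goes in short steps, each a Python script; the robot and the scene stay as the last script left them, time stands still between calls to the robot, and variables do not carry over. Pictures are saved under pics/ and viewed, and the job is handed in when it is done.

```bash
ls; mkdir -p pics
python3 - <<'E'
from plant import *
import cv2,numpy as np
print(observe())
for n in ("scene","top","wrist"):
    c=get_calibration(n); im,d=get_image(n)
    cv2.imwrite(f"pics/{n}0.png",im[...,::-1]); np.save(f"pics/{n}0.npy",d)
    print(n,c)
E
```

```text
pics
{'time_s': 0.0, 'q': array([-1.40610634e+00,  2.21229260e-01,  1.52762342e+00, -1.93220642e-05,
        1.39470308e+00, -1.26094064e-01]), 'joint_velocities': array([ 0.00163432,  0.00099009, -0.00265414, -0.00013417, -0.00082965,
       -0.00134174]), 'joint_torque': array([-2.27660594e-04, -4.96892202e+01, -3.89402139e+01, -1.97399495e-04,
        1.12061339e-02, -1.08319438e-05]), 'eef_pos': array([ 0.17908219, -0.59815495,  0.23019079]), 'tcp_rot': array([-1.68720372,  1.56883312,  1.74517639]), 'ft_force': array([ 0.57486351, -0.23385154, -0.02577188]), 'torque': array([0.06113429, 0.08204201, 0.03131739]), 'opening': 0.08531225669529799}
scene {'intrinsics': array([[617.00854939,   0.        , 319.5780049 ],
       [  0.        , 617.00854939, 235.8328952 ],
       [  0.        ,   0.        ,   1.        ]]), 'world_from_camera': array([[-0.66309836, -0.52370339,  0.53482271, -0.24498944],
       [-0.74830592,  0.44622031, -0.4908418 ,  0.6894542 ],
       [ 0.01840676, -0.72568739, -0.68777831,  1.03502457],
       [ 0.        ,  0.        ,  0.        ,  1.        ]])}

[... 183 characters left out ...]
om_camera': array([[-0.0155137 , -0.99266415,  0.11990497,  0.40105624],
       [-0.99986013,  0.01615089,  0.00434408,  0.01599632],
       [-0.00624879, -0.11982081, -0.99277587,  1.07922271],
       [ 0.        ,  0.        ,  0.        ,  1.        ]])}
wrist {'intrinsics': array([[371.64829954,   0.        , 324.71070185],
       [  0.        , 371.64829954, 241.05346192],
       [  0.        ,   0.        ,   1.        ]]), 'world_from_camera': array([[ 0.28645685, -0.92118706, -0.26335695,  0.24438385],
       [-0.95808784, -0.27633529, -0.07554131, -0.57940204],
       [-0.00318714,  0.27395842, -0.96173626,  0.37491134],
       [ 0.        ,  0.        ,  0.        ,  1.        ]])}
```

View pics/top0.png

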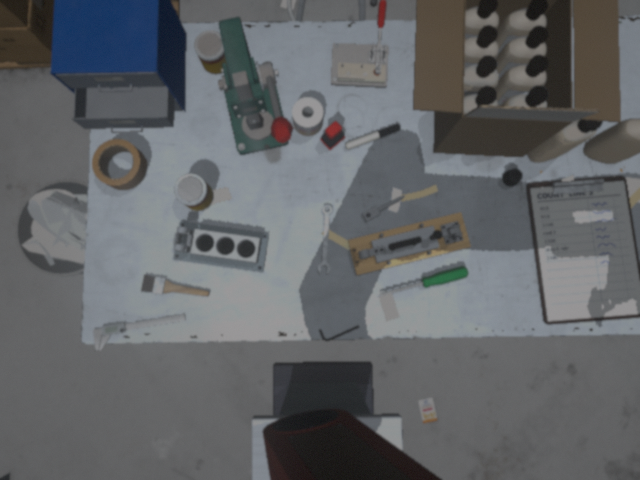

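View pics/scene0.png

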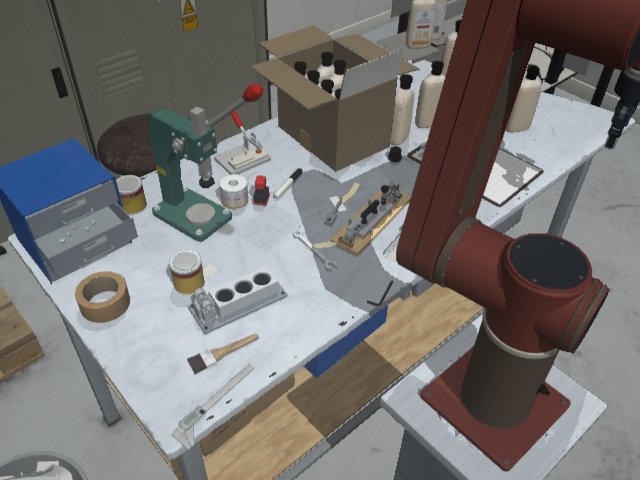

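Run:
```python
import cv2
im=cv2.imread("pics/top0.png")
a=cv2.resize(im[170:300,130:280],(750,650)[:2],interpolation=cv2.INTER_CUBIC)
a=cv2.resize(im[180:295,140:280],(700,575),interpolation=cv2.INTER_CUBIC)
b=cv2.resize(im[180:300,330:480],(750,600),interpolation=cv2.INTER_CUBIC)
cv2.imwrite("pics/za.png",a);cv2.imwrite("pics/zb.png",b)
```

```text
(no output)
```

View pics/za.png

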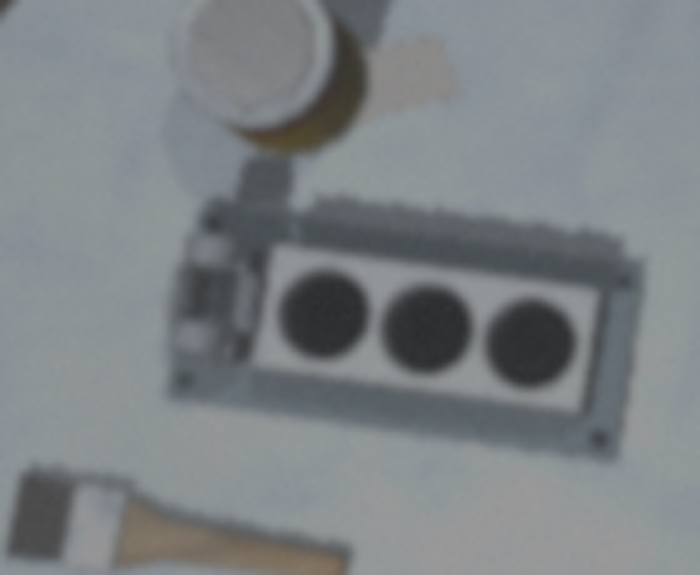

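View pics/zb.png

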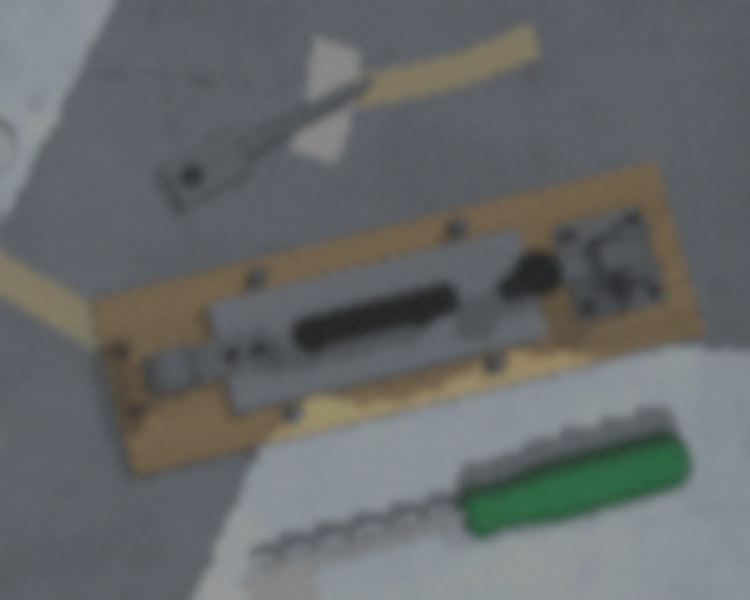

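```bash
cat > h.py <<'E'
from plant import *
import cv2,numpy as np
from scipy.spatial.transform import Rotation as R
def shot(name,fn):
    c=get_calibration(name); im,d=get_image(name)
    cv2.imwrite(f"pics/{fn}.png",im[...,::-1]); np.savez(f"pics/{fn}.npz",d=d,K=c["intrinsics"],T=c["world_from_camera"],w=(name=="wrist"))
def rays(z,uv):
    uv=np.atleast_2d(np.asarray(uv,float)); K=z["K"]
    p=np.c_[(uv[:,0]-K[0,2])/K[0,0],(uv[:,1]-K[1,2])/K[1,1]]
    if z["w"]:
        r=np.linalg.norm(p,axis=1)+1e-12
        return np.c_[p*(np.sin(r)/r)[:,None],np.cos(r)]
    return np.c_[p,np.ones(len(p))]
def onplane(fn,uv,h):
    z=np.load(f"pics/{fn}.npz"); T=z["T"]; d=rays(z,uv)@T[:3,:3].T; o=T[:3,3]
    return o+d*((h-o[2])/d[:,2])[:,None]
def proj(fn,P):
    z=np.load(f"pics/{fn}.npz"); T=z["T"];K=z["K"]; c=(np.atleast_2d(P)-T[:3,3])@T[:3,:3]
    if z["w"]:
        rr=np.linalg.norm(c[:,:2],axis=1)+1e-12; th=np.arctan2(rr,c[:,2]); p=c[:,:2]*(th/rr)[:,None]
    else: p=c[:,:2]/c[:,2:]
    return p*[K[0,0],K[1,1]]+[K[0,2],K[1,2]]
def cloud(fn):
    z=np.load(f"pics/{fn}.npz"); d=z["d"]; v,u=np.mgrid[0:480,0:640]
    r=rays(z,np.c_[u.ravel(),v.ravel()]); r=r/r[:,2:]
    P=r*d.ravel()[:,None]; P=P@z["T"][:3,:3].T+z["T"][:3,3]; P[d.ravel()==0]=np.nan
    return P.reshape(480,640,3)
def down(az): # tool x down, tool y (jaw) along azimuth az
    x=np.array([0,0,-1.]);y=np.array([np.cos(az),np.sin(az),0]);return R.from_matrix(np.c_[x,y,np.cross(x,y)])
def rpy(r): return r.as_euler("xyz")
E
python3 - <<'E'
from h import *
im,d=get_image("top"); shot("top","top1")
def za(u,v): return (140+u/5,180+v/5)
def zb(u,v): return (330+u/5,180+v/5)
P=cloud("top1")
for n,uv,h in [("blockL",za(265,305),.042),("blockR",za(592,350),.042),("lug1",za(210,250),.066),("lug2",za(192,335),.066),("can",za(250,45),.076),
 ("pintab",zb(165,188),.01),("pinnose",zb(368,85),.005),("handleL",zb(310,333),.056),("handleR",zb(445,300),.056),("boardL",zb(112,388),.012),("boardR",zb(680,248),.012),("knob",zb(540,270),.069),("knuckle",zb(170,368),.036),("drv",zb(690,460),.02),("brush",za(350,560),.005)]:
    print(n,np.round(uv),onplane("top1",uv,h)[0].round(4),P[int(uv[1]),int(uv[0])].round(4))
E
```

```text
blockL [193. 241.] [0.5259 0.2766 0.042 ] [0.5261 0.2772 0.0399]
blockR [258. 250.] [0.5044 0.1374 0.042 ] [0.5055 0.1396 0.0309]
lug1 [182. 230.] [0.5464 0.2939 0.066 ] [0.5464 0.2938 0.0665]
lug2 [178. 247.] [0.5109 0.3008 0.066 ] [0.5107 0.3009 0.0686]
can [190. 189.] [0.631  0.2759 0.076 ] [0.6303 0.2751 0.0791]
pintab [363. 218.] [ 0.5755 -0.0893  0.01  ] [ 5.785e-01 -9.040e-02 -1.000e-04]
pinnose [404. 197.] [ 0.6211 -0.1812  0.005 ] [ 0.6207 -0.1795  0.0072]
handleL [392. 247.] [ 0.5056 -0.1437  0.056 ] [ 0.5072 -0.1442  0.0532]
handleR [419. 240.] [ 0.5186 -0.2006  0.056 ] [ 0.5185 -0.2004  0.0571]
boardL [352. 258.] [ 0.4874 -0.0637  0.012 ] [ 0.4891 -0.0631  0.0086]
boardR [466. 230.] [ 0.5449 -0.3136  0.012 ] [ 0.5476 -0.3168  0.0017]
knob [438. 234.] [ 0.5289 -0.2377  0.069 ] [ 0.5279 -0.2355  0.0775]
knuckle [364. 254.] [ 0.4936 -0.0868  0.036 ] [ 0.4952 -0.0871  0.033 ]
drv [468. 272.] [ 0.4518 -0.3105  0.02  ] [ 0.4516 -0.3094  0.0237]
brush [210. 292.] [0.418  0.2473 0.005 ] [ 0.4181  0.249  -0.0025]
```

Run:
```python
from h import *
o=observe(); print(R.from_euler("xyz",o["tcp_rot"]).as_matrix().round(2))
d=np.deg2rad
for nm,p,a in [("board",[.512,-.17,.25],13),("nest",[.515,.207,.25],-9),("pin",[.59,-.12,.2],26),("pinhinge",[.48,.3,.06],81)]:
    for k in (0,180):
        q=inverse_kinematics(p,rpy(down(d(a+k)))); print(nm,a+k,None if q is None else np.round(q,2))
```

```text
[[-0.    0.29 -0.96]
 [ 0.   -0.96 -0.29]
 [-1.   -0.   -0.  ]]
board 13 [-0.47  0.    1.73  0.    1.41 -0.69]
board 193 [-0.47  0.    1.73  0.    1.41  2.45]
nest -9 [ 0.24  0.04  1.69 -0.    1.41  0.4 ]
nest 171 None
pin 26 [-0.33  0.19  1.62 -0.    1.33 -0.79]
pin 206 [-0.33  0.19  1.62 -0.    1.33  2.36]
pinhinge 81 [ 0.42  0.27  1.82 -0.    1.06 -0.99]
pinhinge 261 [ 0.42  0.27  1.82 -0.    1.06  2.15]<sys>:0: UserWarning: Gimbal lock detected. Setting third angle to zero since it is not possible to uniquely determine all angles.
```

```bash
python3 - <<'E' 2>/dev/null
from h import *
d=np.deg2rad
movep([.515,-.16,.24],rpy(down(d(13)))); hold(.3); shot("wrist","w1")
movep([.52,.22,.24],rpy(down(d(-9)))); hold(.3); shot("wrist","w2")
print(observe()["time_s"],observe()["eef_pos"])
E
```

```text
4.3583 [0.52020796 0.21942996 0.23998652]
```

View pics/w1.png

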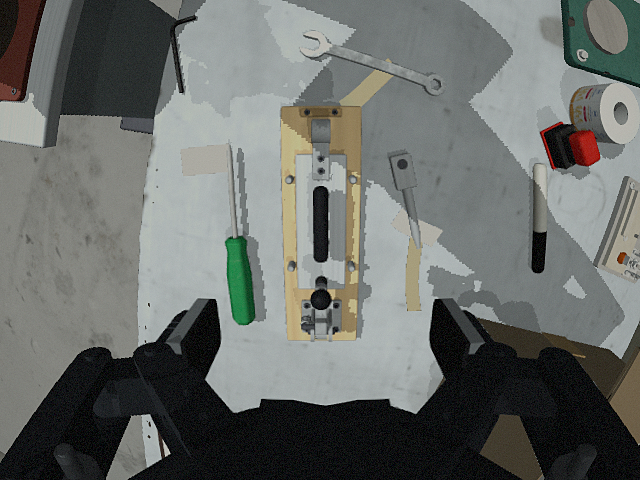

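View pics/w2.png

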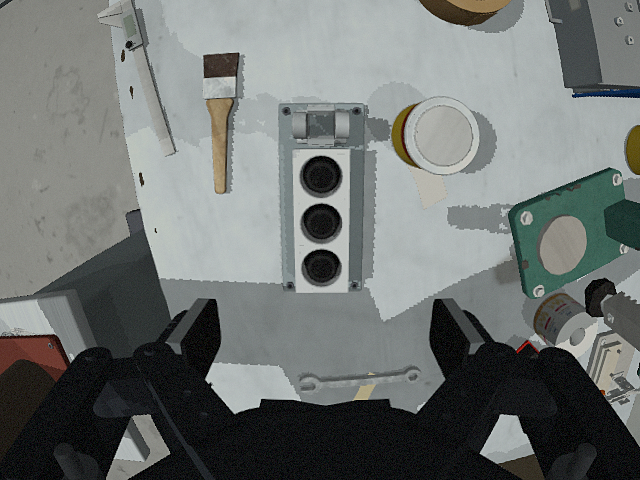

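Run:
```python
import cv2
im=cv2.imread("pics/w2.png")
def z(im,x0,y0,w,h,s,fn):
    a=cv2.resize(im[y0:y0+h,x0:x0+w],None,fx=s,fy=s,interpolation=cv2.INTER_CUBIC)
    for k in range(0,w,10): cv2.putText(a,str(x0+k),(k*s,8),0,.3,(0,0,255)); cv2.line(a,(k*s,0),(k*s,h*s),(0,0,255) ,1) if k%20==0 else 0
    for k in range(0,h,20): cv2.putText(a,str(y0+k),(0,k*s+8),0,.3,(0,0,255)); cv2.line(a,(0,k*s),(w*s,k*s),(0,0,255) ,1)
    cv2.imwrite(fn,a)
z(im,270,95,110,75,7,"pics/z1.png")
z(im,270,230,110,75,7,"pics/z2.png")
im=cv2.imread("pics/w1.png")
z(im,270,100,110,75,7,"pics/z3.png")
z(im,270,240,110,75,7,"pics/z5.png")
z(im,375,145,60,110,5,"pics/z4.png")
```

```text
(no output)
```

View pics/z1.png

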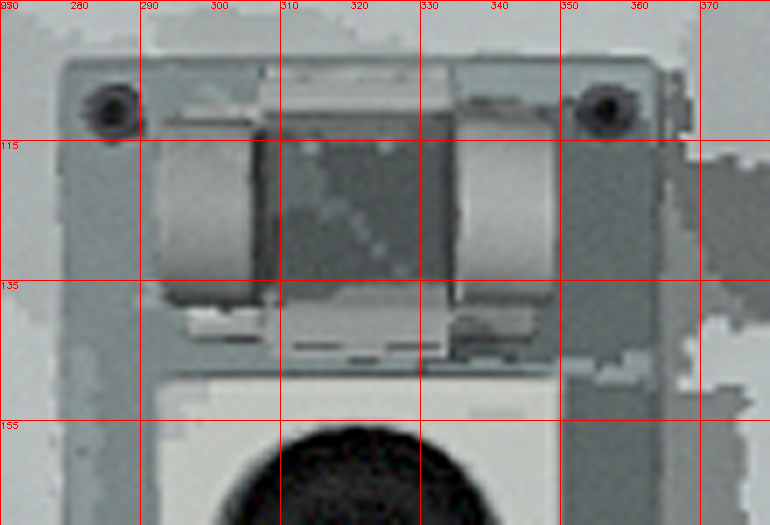

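View pics/z2.png

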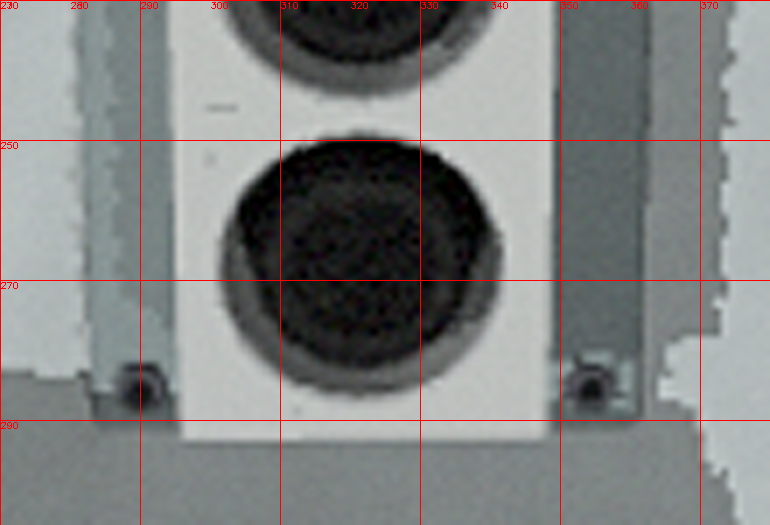

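View pics/z3.png

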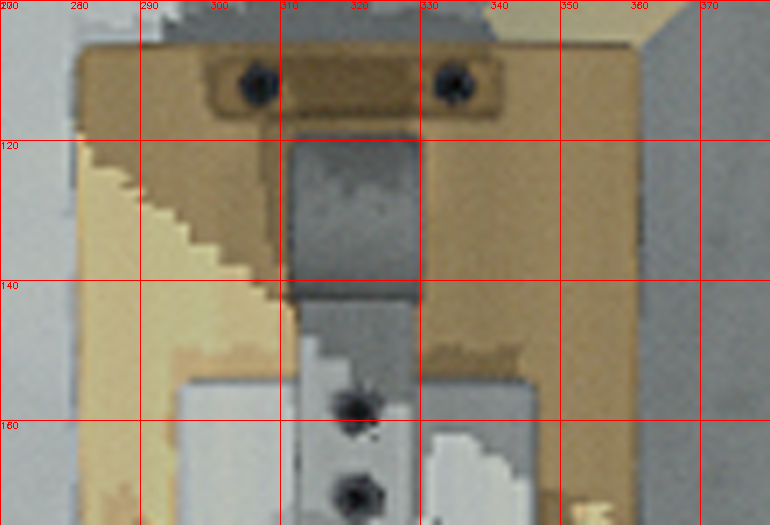

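View pics/z5.png

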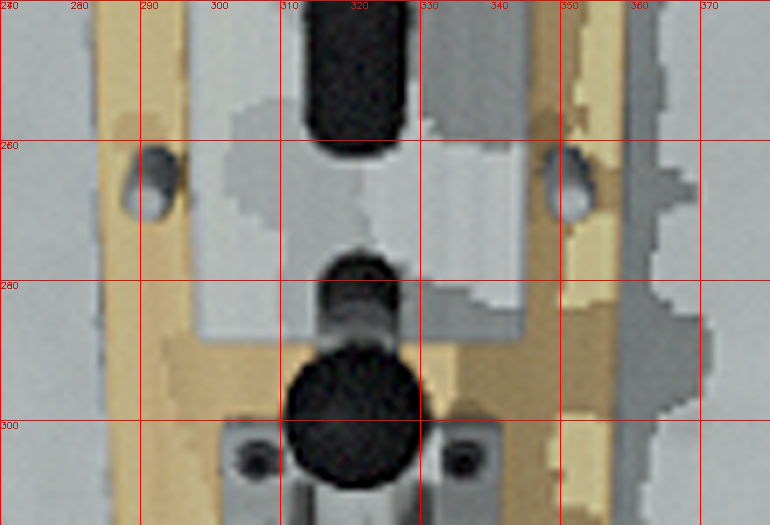

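View pics/z4.png

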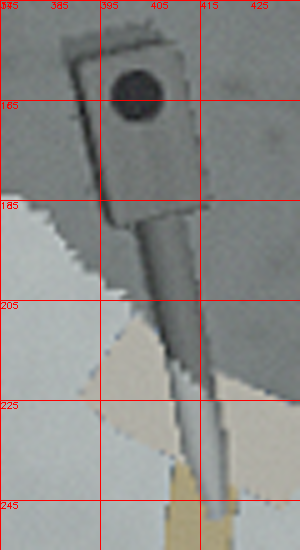

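```bash
cat >> h.py <<'E'
from scipy.optimize import least_squares
def fit2(fn,M,uv,p0):
    M=np.array(M,float);uv=np.array(uv,float)
    def W(p): 
        c,s=np.cos(p[2]),np.sin(p[2]); return np.c_[p[0]+c*M[:,0]-s*M[:,1],p[1]+s*M[:,0]+c*M[:,1],M[:,2]]
    r=least_squares(lambda p:(proj(fn,W(p))-uv).ravel(),p0)
    return r.x,r.fun.reshape(-1,2)
E
python3 - <<'E'
from h import *
n,e=fit2("w2",[[.07,.026,.042],[.07,-.026,.042],[-.07,.026,.042],[-.07,-.026,.042]],[[292.,148.2],[348.9,148.2],[295.2,292.2],[347.0,292.2]],[.515,.207,1.4])
print("nest",n,np.rad2deg(n[2]),e.round(2).tolist())
l,e=fit2("w1",[[.07,.025,.023],[.07,-.025,.023],[-.07,.025,.023],[-.07,-.025,.023]],[[294.9,153.5],[345.9,153.5],[297.2,287.7],[343.9,287.7]],[.515,-.16,1.8])
print("lid",l,np.rad2deg(l[2]),e.round(2).tolist())
q,e=fit2("w1",[[-.036,-.011,.01],[-.036,.011,.01],[0,-.011,.01],[0,.011,.01],[.0675,0,.005]],[[390.2,157],[410.2,152.6],[398.2,190.2],[416.2,186],[417.6,248.6]],[.59,-.12,-1.1])
print("pin",q,np.rad2deg(q[2]),e.round(2).tolist())
np.savez("poses.npz",n=n,l=l,q=q)
def W(p,m): c,s=np.cos(p[2]),np.sin(p[2]); return [p[0]+c*m[0]-s*m[1],p[1]+s*m[0]+c*m[1],m[2]]
print("hinge",W(n,[.092,0,.054]),"knuckle",W(l,[.092,0,.024]),"knob",W(l,[-.06,0,.069]))
print(proj("w1",[W(l,[-.06,0,.069]),W(l,[.006,0,.056]),W(l,[.092,0,.036])]),"expect knob 320,299; knuckle ~320,130")
print(proj("w2",[W(n,[.092,.0245,.062]),W(n,[.092,-.0245,.062]),W(n,[.092,.0125,.066]),W(n,[.092,-.0125,.066])]),"lug edges 292.5,349; 305.5,335")
# compare top & scene depth
print(proj("top1",[W(n,[.07,.026,.042]),W(n,[-.07,-.026,.042])]))
P=cloud("w1"); 
for uv in [(400,175),(320,210),(300,200),(320,299),(250,180)]: print(uv,P[uv[1],uv[0]].round(4))
E
```

```text
nest [0.51334124 0.20906121 1.41391934] 81.01161063530124 [[0.05, 0.86], [-0.0, 0.66], [-0.0, -0.9], [-0.04, -0.91]]
lid [ 0.51249427 -0.17661882  1.79497874] 102.84470599581778 [[-0.38, -0.38], [0.37, -0.39], [-0.31, 0.4], [0.33, 0.52]]
pin [ 0.59194173 -0.12328444 -1.10431744] -63.272728297801486 [[-0.34, -0.24], [0.3, -0.31], [-1.07, 0.71], [1.2, 0.31], [-0.06, -0.5]]
hinge [np.float64(0.5277147930880521), np.float64(0.299931450739628), 0.054] knuckle [np.float64(0.4920418099378445), np.float64(-0.08692101190650155), 0.024] knob [np.float64(0.525832824569795), np.float64(-0.23511739286819477), 0.069]
[[319.96960099 297.69274134]
 [319.97572305 225.22222778]
 [320.20938469 130.06811164]] expect knob 320,299; knuckle ~320,130
[[291.5068114  124.44453695]
 [348.73445437 124.20465538]
 [305.23353434 124.04257816]
 [334.84072721 123.91703115]] lug edges 292.5,349; 305.5,335
[[190.17224444 253.80637752]
 [259.12133037 238.89080324]]
(400, 175) [ 0.5802 -0.1114  0.0127]
(320, 210) [ 0.508  -0.1566  0.0581]
(300, 200) [ 0.4877 -0.1575  0.0255]
(320, 299) [ 0.5252 -0.2313  0.0803]
(250, 180) [ 0.4312 -0.1521  0.0024]
```

```bash
cat >> h.py <<'E'
import os
if os.path.exists("poses.npz"):
    _z=np.load("poses.npz"); n,l,q=_z["n"],_z["l"],_z["q"]
def W(p,m): c,s=np.cos(p[2]),np.sin(p[2]); return np.array([p[0]+c*m[0]-s*m[1],p[1]+s*m[0]+c*m[1],m[2]])
E
python3 - <<'E' 2>/dev/null
from h import *
rot=rpy(down(l[2]-np.pi/2))
movep(W(l,[-.028,0,.16]),rot); gripper_to(0.0)
print(move_l(W(l,[-.028,0,.064]),.15,max_force=15))
for th in (0,.25,.5,.75,.95,1.1):
    a=np.arctan2(22,46)+th; kx,kz=.051*np.cos(a),.051*np.sin(a)
    s=move_l(W(l,[-.106+kx+.0205,0,.047+kz-.006]),.08,max_force=35)
    o=observe(); print(th,s,o["eef_pos"].round(3),o["ft_force"].round(1))
    if s: break
hold(.3); print(observe()["ft_force"].round(1))
shot("wrist","w3"); shot("scene","s3"); print(observe()["time_s"])
E
```

```text
False
0 False [ 0.522 -0.215  0.064] [-0.1  5.1  3.2]
0.25 False [ 0.522 -0.22   0.074] [-2.   8.4  1.9]
0.5 False [ 0.524 -0.228  0.084] [-6.7 15.  11.7]
0.75 False [ 0.529 -0.242  0.091] [-0.2  0.6  0.6]
0.95 False [ 0.531 -0.253  0.093] [-2.3  1.4  8.3]
1.1 False [ 0.533 -0.262  0.096] [-2.8 -0.2 13.1]
[-2.4 -0.1 13.3]
9.65
```

View pics/w3.png

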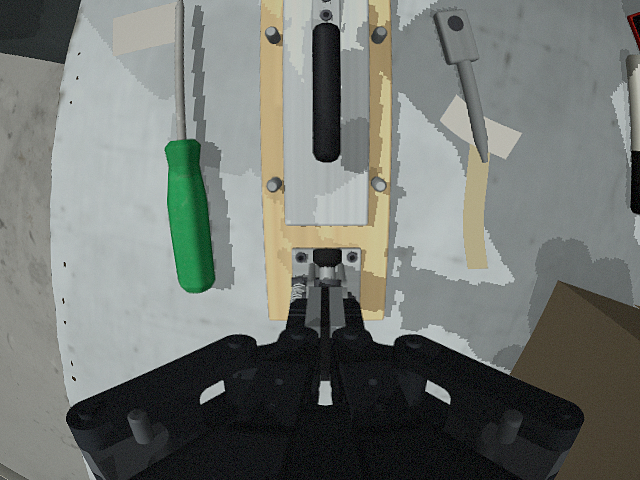

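```bash
python3 - <<'E' 2>/dev/null
from h import *
p=observe()["eef_pos"]
move_l(p+[0,0,.07],.1); print(observe()["ft_force"].round(1))
movep(W(l,[.006,0,.17]),rpy(down(l[2]-np.pi/2))); gripper_to(.06,40); hold(.1)
shot("wrist","w4"); shot("scene","s4"); print(observe()["time_s"])
a=cv2.imread("pics/s4.png")[160:270,310:430]; cv2.imwrite("pics/s4z.png",cv2.resize(a,None,fx=5,fy=5,interpolation=2))
E
```

```text
[ 1.2 -0.7  0.4]
11.7917
```

View pics/w4.png

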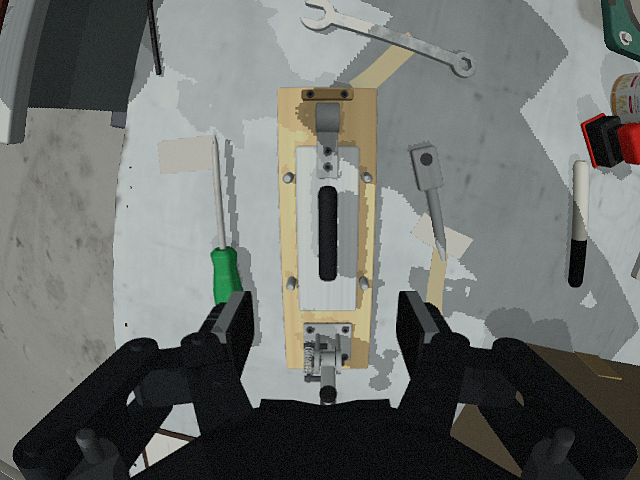

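View pics/s4z.png

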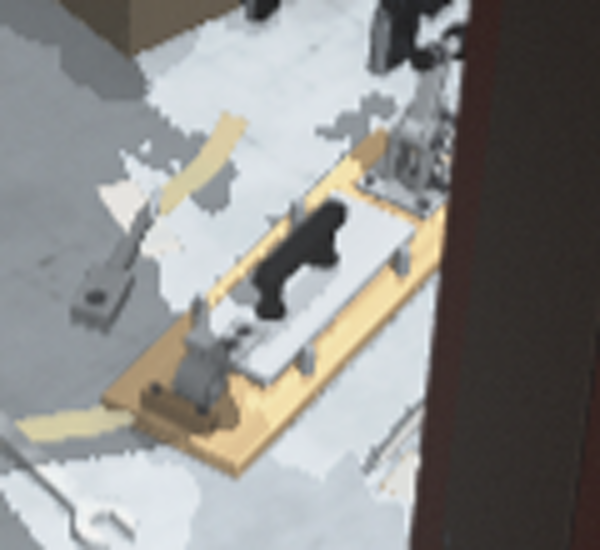

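```bash
python3 - <<'E' 2>/dev/null
from h import *
gripper_to(.05,60)
print(move_l(W(l,[.006,0,.032]),.1,max_force=10), observe()["eef_pos"].round(4),W(l,[.006,0,.032]).round(4))
gripper_to(.0,60); print(observe()["opening"],observe()["ft_force"].round(1))
p=observe()["eef_pos"]
move_l(p+[0,0,.09],.12); hold(.1); print(observe()["ft_force"].round(2),observe()["torque"].round(2),observe()["opening"])
shot("wrist","w5"); print(observe()["time_s"])
E
```

```text
False [ 0.5118 -0.1711  0.0328] [ 0.5112 -0.1708  0.032 ]
0.0127449531455178 [0.7 0.4 1.8]
[-0.2  -0.03 -2.01] [-0.06 -0.03 -0.02] 0.012775117772557529
15.0583
```

View pics/w5.png

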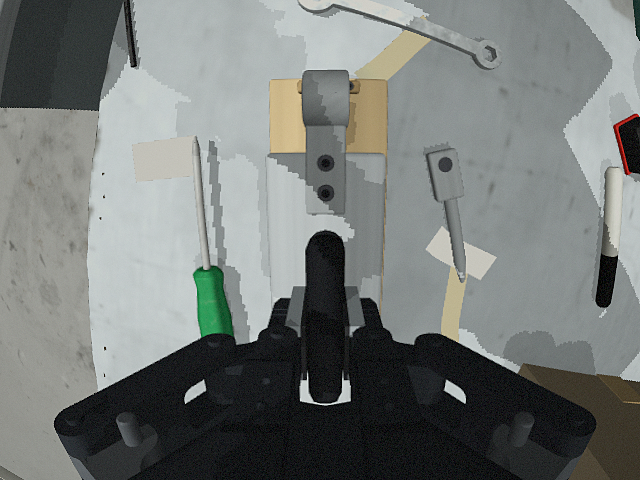

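```bash
python3 - <<'E' 2>/dev/null
from h import *
o=observe(); t=o["eef_pos"]; r=R.from_euler("xyz",o["tcp_rot"]); Y=r.as_matrix()[:,1]
az=np.arctan2(Y[1],Y[0])+np.pi/2
print(t.round(4),np.rad2deg(az),np.rad2deg(l[2]))
f=lambda m:W([t[0],t[1],az],m)+[0,0,t[2]-.0205]
# lid frame relative to grip x=.006
for nm,m in dict(platecornerL=[.064,.025,.011],platecornerR=[.064,-.025,.011],knL=[.086,.009,.020],knR=[.086,-.009,.020],kntop=[.086,0,.024],barend=[.036,0,.044]).items(): print(nm,proj("w5",f(m)).round(1))
E
```

```text
[ 0.5108 -0.1706  0.1212] 102.8433407882932 102.84470599581778
platecornerL [[268.3 151.2]]
platecornerR [[388.9 151.4]]
knL [[305.4  95.3]]
knR [[352.3  95.4]]
kntop [[329.   93.9]]
barend [[329.3 237.3]]
```

```bash
python3 - <<'E' 2>/dev/null
from h import *
rot=rpy(down(n[2]-np.pi/2))
p=observe()["eef_pos"]; move_l(p+[0,0,.04],.15)
movep(W(n,[.006,0,.15]),rot)
move_l(W(n,[.006,0,.090]),.12); hold(.3)
o=observe();print(o["eef_pos"].round(4),W(n,[.006,0,.09]).round(4),o["ft_force"].round(2)); shot("wrist","w6"); shot("scene","s6"); print(observe()["time_s"])
a=cv2.imread("pics/w6.png")[30:230,220:440]; cv2.imwrite("pics/w6z.png",cv2.resize(a,None,fx=3,fy=3,interpolation=2))
a=cv2.imread("pics/s6.png")[230:350,160:310]; cv2.imwrite("pics/s6z.png",cv2.resize(a,None,fx=5,fy=5,interpolation=2))
E
```

```text
[0.5148 0.2152 0.0908] [0.5143 0.215  0.09  ] [ 1.02 -0.03 -2.15]
17.95
```

View pics/w6z.png

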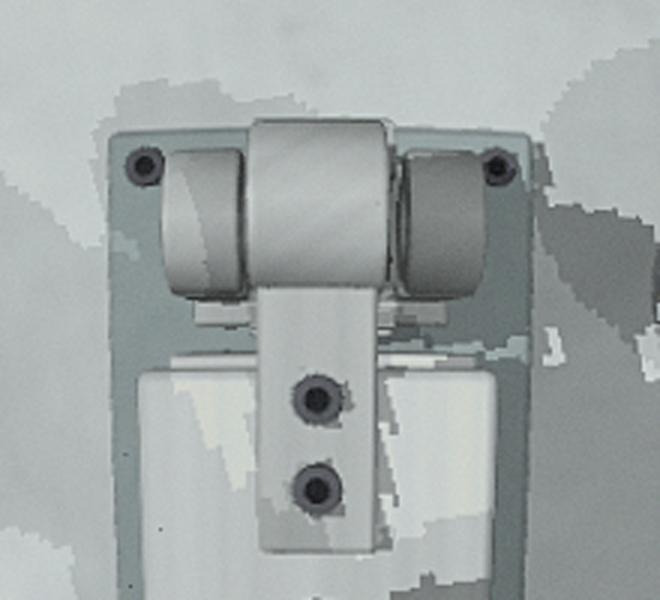

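View pics/s6z.png

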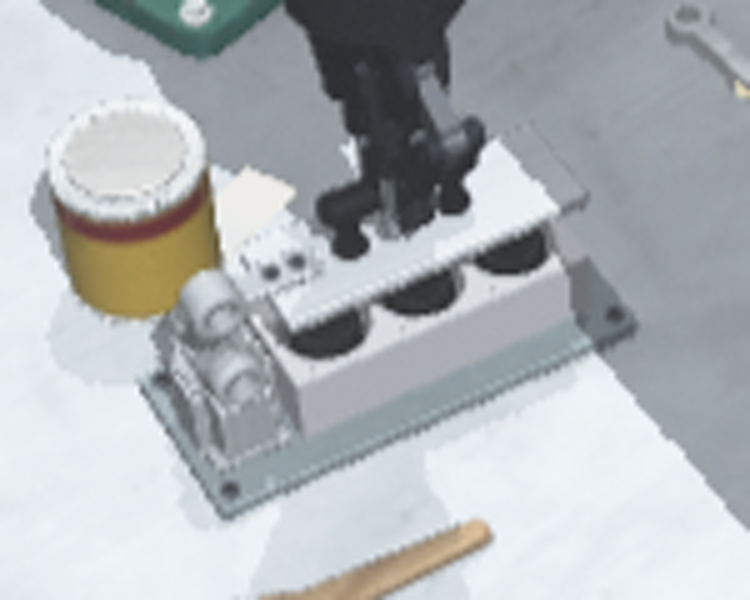

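```bash
python3 - <<'E' 2>/dev/null
from h import *
move_l(W(n,[.006,-.0005,.072]),.1)
print(move_l(W(n,[.006,-.0005,.0605]),.03,max_force=6)); o=observe(); print(o["eef_pos"].round(4),o["ft_force"].round(2))
gripper_to(.05); hold(.2); p=observe()["eef_pos"]; print(p.round(4)); move_l(p+[0,0,.10],.15)
hold(.2); shot("wrist","w7"); print(observe()["time_s"])
E
```

```text
True
[0.5155 0.2151 0.0624] [-0.44 -0.05  4.28]
[0.5143 0.2148 0.0611]
20.3667
```

View pics/w7.png

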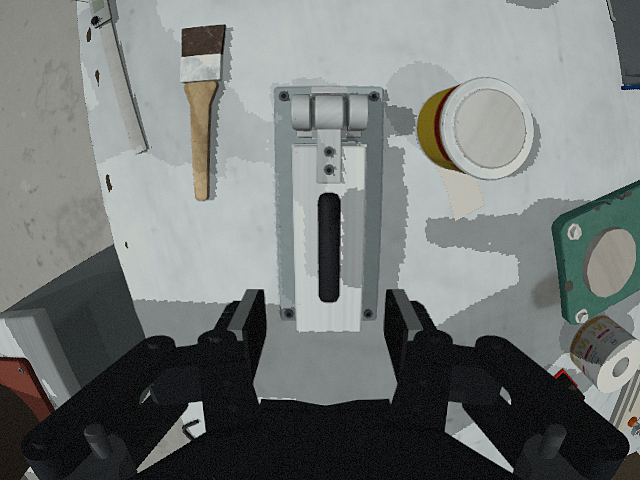

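```bash
python3 - <<'E'
import cv2
def z(fn,x0,y0,w,h,s,out):
    im=cv2.imread(fn);a=cv2.resize(im[y0:y0+h,x0:x0+w],None,fx=s,fy=s,interpolation=cv2.INTER_CUBIC)
    for k in range(0,w,20): cv2.putText(a,str(x0+k),(k*s,8),0,.3,(0,0,255)); cv2.line(a,(k*s,0),(k*s,h*s),(0,0,255) ,1)
    for k in range(0,h,20): cv2.putText(a,str(y0+k),(0,k*s+8),0,.3,(0,0,255)); cv2.line(a,(0,k*s),(w*s,k*s),(0,0,255) ,1)
    cv2.imwrite(out,a)
z("pics/w5.png",415,140,70,150,4,"pics/z6.png")
z("pics/w7.png",265,75,130,90,6,"pics/z7.png")
E
python3 - <<'E' 2>/dev/null
from h import *
for m in [[-.036,-.011,.01],[-.036,.011,.01],[0,-.011,.01],[0,.011,.01],[.0675,0,.005]]: print("pin w5",m,proj("w5",W(q,m)).round(1),"w4",proj("w4",W(q,m)).round(1))
for m in [[.092,.0245,.062],[.092,-.0245,.062],[.104,.009,.054],[.08,0,.054],[.08,.018,.054],[.104,.018,.054],[.1,.043,.008],[.1,-.043,.008]]: print("hinge",m,proj("w7",W(n,m)).round(1))
E
```

```text
pin w5 [-0.036, -0.011, 0.01] [[427.9 153.5]] w4 [[411.4 150.1]]
pin w5 [-0.036, 0.011, 0.01] [[456.5 147.6]] w4 [[436.1 144.9]]
pin w5 [0, -0.011, 0.01] [[437.2 202.6]] w4 [[419.9 191.8]]
pin w5 [0, 0.011, 0.01] [[465.  196.2]] w4 [[444.  186.3]]
pin w5 [0.0675, 0, 0.005] [[460.9 281. ]] w4 [[442.4 260.4]]
hinge [0.092, 0.0245, 0.062] [[290.3 110.7]]
hinge [0.092, -0.0245, 0.062] [[366.6 110.8]]
hinge [0.104, 0.009, 0.054] [[314.8  93.6]]
hinge [0.08, 0, 0.054] [[328.4 129. ]]
hinge [0.08, 0.018, 0.054] [[301.3 129.1]]
hinge [0.104, 0.018, 0.054] [[301.2  93.7]]
hinge [0.1, 0.043, 0.008] [[273.5 106.2]]
hinge [0.1, -0.043, 0.008] [[382.6 106.4]]
```

View pics/z6.png

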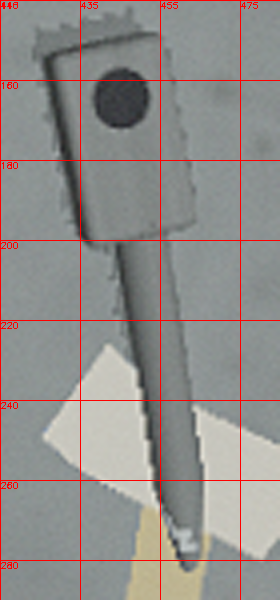

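View pics/z7.png

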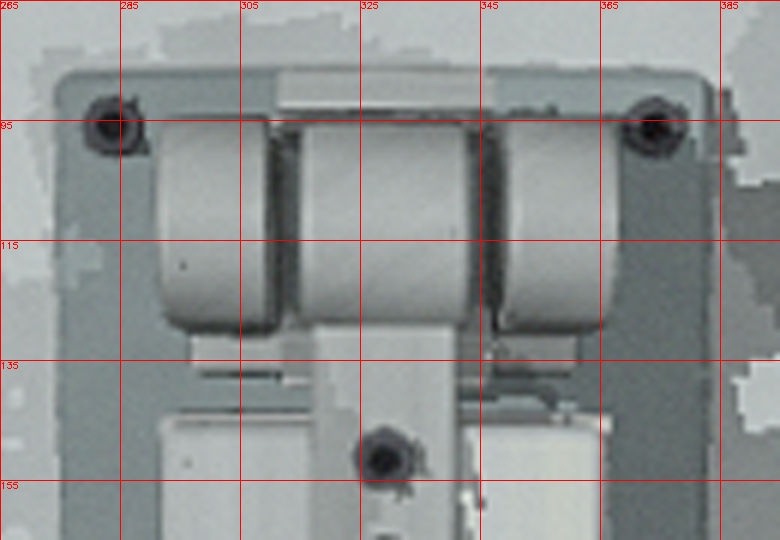

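```bash
python3 - <<'E' 2>/dev/null
from h import *
rot=rpy(down(q[2]+np.pi/2)); g=[-.022,0,0]
p=observe()["eef_pos"]; move_l(p+[0,0,.04],.2)
movep(W(q,g)+[0,0,.12],rot); gripper_to(.04,80)
move_l(W(q,g)+[0,0,.03],.15)
print(move_l(W(q,g)+[0,0,.0005],.04,max_force=8)); hold(.2)
shot("wrist","w8"); o=observe(); print(o["eef_pos"].round(4),W(q,g).round(4),o["ft_force"].round(1),o["time_s"])
E
```

```text
False
[ 0.5823 -0.1037  0.0008] [ 0.582  -0.1036  0.    ] [ 0.3 -0.4 -0.2] 24.1167
```

View pics/w8.png

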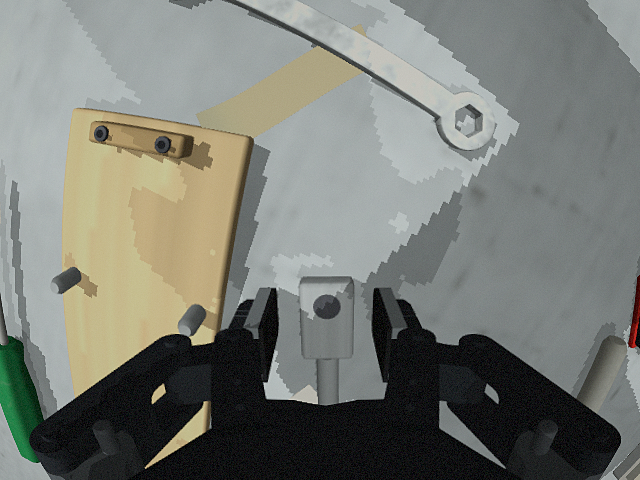

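Pin tab is centred between the pads (tab at (326,318), pads at 265 and 390). Grip and lift.

```bash
python3 - <<'E' 2>/dev/null
from h import *
gripper_to(0.0,80); o=observe(); print(o["opening"],o["eef_pos"].round(4),o["ft_force"].round(1))
p=o["eef_pos"]; move_l(p+[0,0,.12],.15); hold(.1)
o=observe();print(o["opening"],o["ft_force"].round(2))
# stand-off: shoulder at nest y=+.0245+.085, nose clear; tool: pin axis toward nest -y
rot=rpy(down(n[2])); 
dy=.0245+.0675+.025+.022
movep(W(n,[.092,dy,.12]),rot); hold(.2)
shot("wrist","w9");shot("scene","s9"); print(observe()["eef_pos"].round(4),observe()["time_s"])
a=cv2.imread("pics/s9.png")[230:400,160:330]; cv2.imwrite("pics/s9z.png",cv2.resize(a,None,fx=3.5,fy=3.5,interpolation=2))
E
```

```text
0.019571866691708708 [ 0.5825 -0.1037  0.0011] [-1.2  0.5  4. ]
0.019393467833613585 [-0.01 -0.39 -1.05]
[0.3908 0.3212 0.12  ] 27.4833
```

View pics/w9.png

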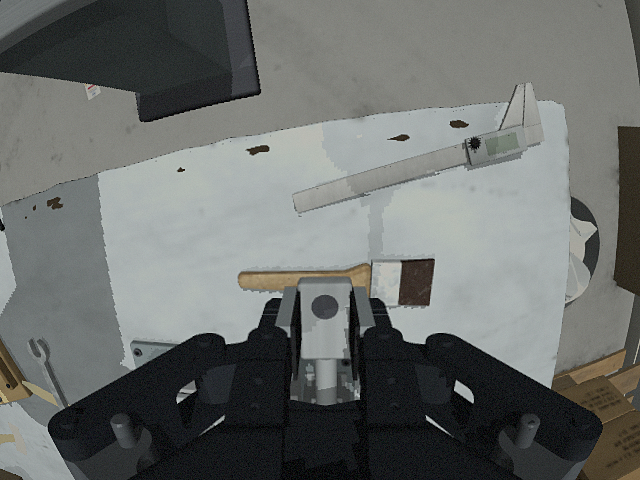

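View pics/s9z.png

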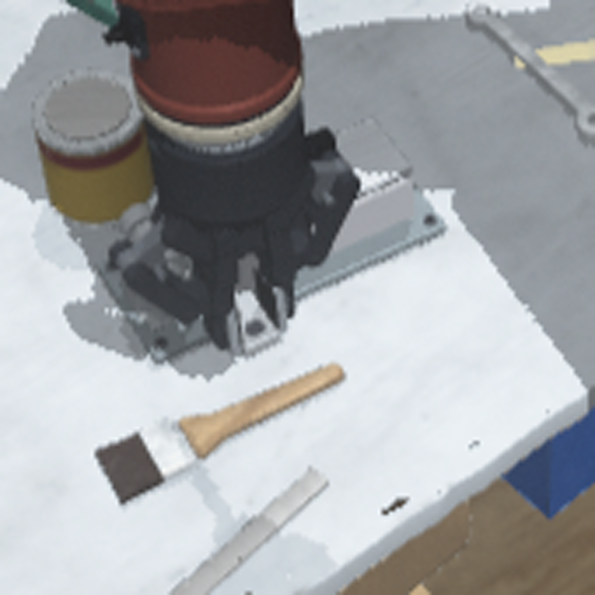

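```bash
python3 - <<'E' 2>/dev/null
from h import *
for f in ("w8","w9"):
    P=cloud(f)
    for uv in [(326,285),(315,290),(338,290),(326,335),(312,345),(340,345),(326,350),(326,370),(327,385),(327,395)]:
        p=np.nanmedian(P[uv[1]-2:uv[1]+3,uv[0]-2:uv[0]+3].reshape(-1,3),axis=0); 
        print(f,uv,p.round(4), end=" ")
        if f=="w9":
            c,s=np.cos(n[2]),np.sin(n[2]); d=p[:2]-n[:2]; print("nest",(c*d[0]+s*d[1]).round(4),(-s*d[0]+c*d[1]).round(4))
        else: print()
E
python3 - <<'E'
import cv2
for f in("w8","w9"):
    im=cv2.imread(f"pics/{f}.png")[260:410,250:400]; cv2.imwrite(f"pics/{f}z.png",cv2.resize(im,None,fx=4,fy=4,interpolation=2))
E
```

```text
w8 (326, 285) [ 0.5753 -0.0922  0.0115] 
w8 (315, 290) [ 0.5723 -0.0956  0.0121] 
w8 (338, 290) [ 0.5802 -0.0917  0.0122] 
w8 (326, 335) [ 0.5853 -0.112   0.012 ] 
w8 (312, 345) [ 0.5822 -0.119   0.0118] 
w8 (340, 345) [ 0.5927 -0.1139  0.0119] 
w8 (326, 350) [ 0.5887 -0.1188  0.012 ] 
w8 (326, 370) [ 0.5934 -0.1281  0.012 ] 
w8 (327, 385) [ 0.5978 -0.1353  0.0116] 
w8 (327, 395) [ 0.6003 -0.1407  0.0117] 
w9 (326, 285) [0.3764 0.3231 0.1305] nest 0.0912 0.1531
w9 (315, 290) [0.3776 0.3185 0.131 ] nest 0.0869 0.1512
w9 (338, 290) [0.379  0.3274 0.131 ] nest 0.0958 0.1512
w9 (326, 335) [0.3985 0.3195 0.1308] nest 0.0912 0.1307
w9 (312, 345) [0.4027 0.3129 0.1308] nest 0.0853 0.1255
w9 (340, 345) [0.4047 0.3245 0.1307] nest 0.0971 0.1254
w9 (326, 350) [0.4059 0.3184 0.1307] nest 0.0912 0.1232
w9 (326, 370) [0.4164 0.3166 0.1307] nest 0.0911 0.1126
w9 (327, 385) [0.425  0.3158 0.1306] nest 0.0916 0.104
w9 (327, 395) [0.4308 0.3148 0.1307] nest 0.0916 0.098
```

View pics/w9z.png

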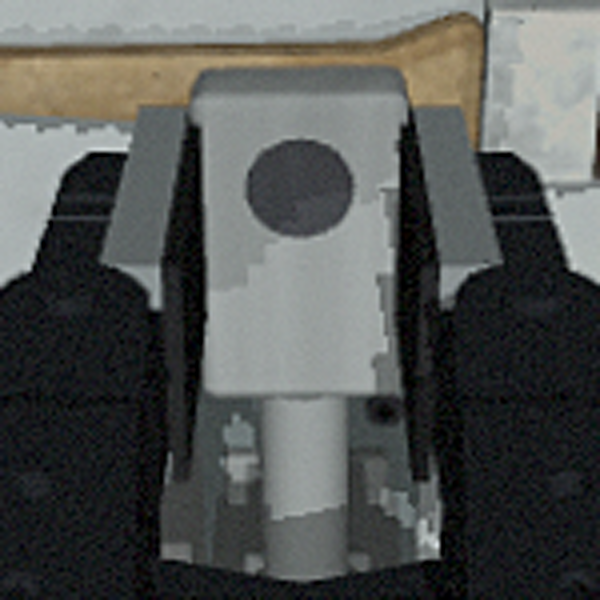

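View pics/w8z.png

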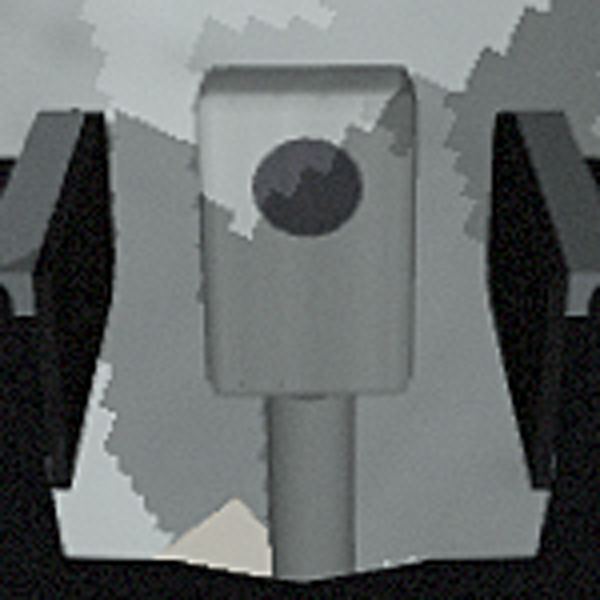

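```bash
python3 - <<'E' 2>/dev/null
from h import *
X=.0923
move_l(W(n,[X,.139,.0497]),.12); move_l(W(n,[X,.119,.0497]),.1); hold(.2)
shot("scene","s10"); shot("wrist","w10")
def nf(p): c,s=np.cos(n[2]),np.sin(n[2]); d=p[:2]-n[:2]; return np.round([c*d[0]+s*d[1],-s*d[0]+c*d[1],p[2]],4)
for y in (.105,.09,.075,.06,.0435):
    s=move_l(W(n,[X,y,.0497]),.05,max_force=12); o=observe(); print(y,s,nf(o["eef_pos"]),o["ft_force"].round(1),o["opening"].round(4))
    if s: break
shot("scene","s11"); shot("wrist","w11"); print(observe()["time_s"])
for f in("s10","s11"):
    a=cv2.imread(f"pics/{f}.png")[240:360,170:300]; cv2.imwrite(f"pics/{f}z.png",cv2.resize(a,None,fx=5,fy=5,interpolation=2))
E
python3 - <<'E' 2>&1 | tail -5
from h import *
o=observe();print(o["eef_pos"],o["time_s"],o["q"].round(2))
rot=rpy(down(n[2]))
for y,z in((.139,.12),(.139,.0497),(.119,.0497),(.0465,.0497)): print(y,z,inverse_kinematics(W(n,[.0923,y,z]),rot))
try: move_l(W(n,[.0923,.139,.0497]),.12); print("ok")
except Unreachable as e: print("U",e)
E
```

```text
0.119 0.0497 [ 5.08805665e-01  1.83196961e-01  1.94047900e+00 -4.44089210e-16
  1.01791670e+00 -9.05113673e-01]
0.0465 0.0497 [ 4.30067687e-01  2.94718805e-01  1.80442337e+00 -4.44089210e-16
  1.04245047e+00 -9.83851651e-01]
ok
```

```bash
python3 - <<'E' 2>&1 | grep -v Gimbal
from h import *
X=.0923
o=observe();print(o["eef_pos"],o["time_s"],o["opening"])
def nf(p): c,s=np.cos(n[2]),np.sin(n[2]); d=p[:2]-n[:2]; return np.round([c*d[0]+s*d[1],-s*d[0]+c*d[1],p[2]],4)
print(nf(o["eef_pos"]))
move_l(W(n,[X,.119,.0497]),.1); hold(.2)
shot("scene","s10"); shot("wrist","w10")
for y in (.105,.09,.075,.06,.0435):
    s=move_l(W(n,[X,y,.0497]),.05,max_force=12); o=observe(); print(y,s,nf(o["eef_pos"]),o["ft_force"].round(1),round(o["opening"],4))
    if s: break
shot("scene","s11"); shot("wrist","w11"); print(observe()["time_s"])
for f in("s10","s11"):
    a=cv2.imread(f"pics/{f}.png")[240:360,170:300]; cv2.imwrite(f"pics/{f}z.png",cv2.resize(a,None,fx=5,fy=5,interpolation=2))
E
ls pics | tail -40
```

```text
[0.39025523 0.32215332 0.0498232 ] 29.7333 0.01948489796451707
[0.0925 0.1392 0.0498]
0.105 False [0.0923 0.1046 0.0497] [ 0.3 -0.5  0.1] 0.0192
0.09 False [0.0922 0.0897 0.0497] [-0.3 -0.2 -0.9] 0.0194
0.075 False [0.0922 0.0747 0.0497] [ 0.3  0.1 -0.8] 0.0193
0.06 False [0.0923 0.0597 0.0497] [ 0.1 -0.2 -1. ] 0.0195
0.0435 False [0.0923 0.0446 0.0493] [-4.5  1.7  0.7] 0.0193
32.75
top0.npy
top0.png
top1.npz
top1.png
w1.npz
w1.png
w10.npz
w10.png
w11.npz
w11.png
w2.npz
w2.png
w3.npz
w3.png
w4.npz
w4.png
w5.npz
w5.png
w6.npz
w6.png
w6z.png
w7.npz
w7.png
w8.npz
w8.png
w8z.png
w9.npz
w9.png
w9z.png
wrist0.npy
wrist0.png
z1.png
z2.png
z3.png
z4.png
z5.png
z6.png
z7.png
za.png
zb.png
```

View pics/s11z.png

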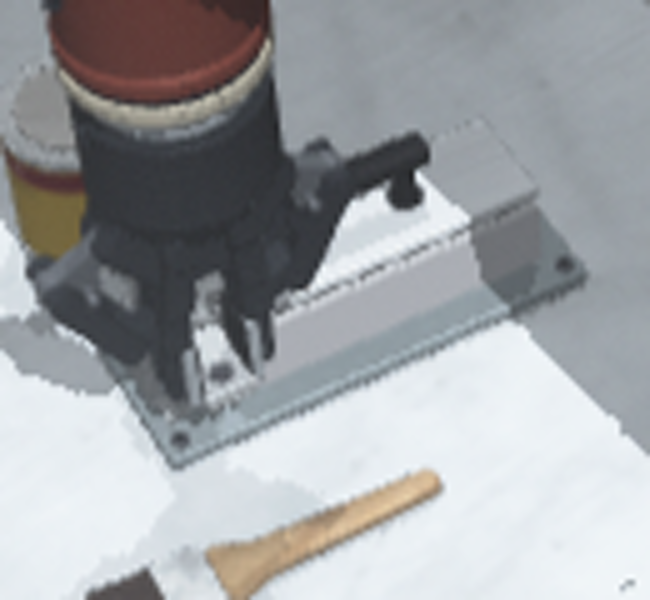

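View pics/w11.png

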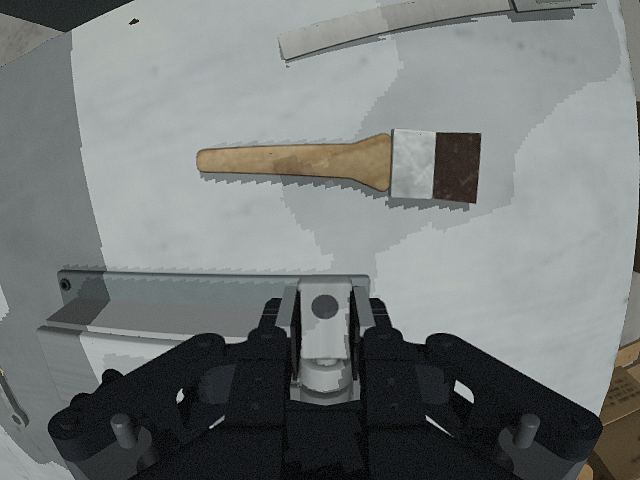

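```bash
python3 - <<'E' 2>&1 | grep -v Gimbal
from h import *
def nf(p): c,s=np.cos(n[2]),np.sin(n[2]); d=p[:2]-n[:2]; return np.round([c*d[0]+s*d[1],-s*d[0]+c*d[1],p[2]],4)
s=move_l(W(n,[.0923,.040,.0497]),.02,max_force=14); o=observe(); print(s,nf(o["eef_pos"]),o["ft_force"].round(1))
shot("wrist","w12")
a=cv2.imread("pics/w12.png")[260:410,250:400]; cv2.imwrite("pics/w12z.png",cv2.resize(a,None,fx=4,fy=4,interpolation=2))
E
```

```text
True [0.0921 0.0447 0.0485] [-0.7  0.3  3.8]
```

View pics/w12z.png

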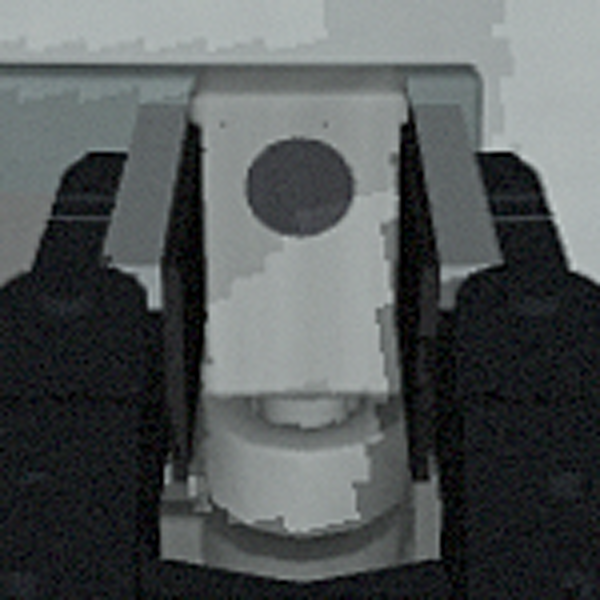

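```bash
python3 - <<'E' 2>&1 | grep -v Gimbal
from h import *
zz=lambda uv:((uv-[250,260])*4).round(0).tolist()
for y in (.0245,.0265,.0285,.0605,.0625): print("tab top y",y,zz(proj("w12",np.array([W(n,[.092+d,y,.0585]) for d in(.011,-.011)]))))
for nm,m in dict(ringtop=[.092,.0245,.066],boretop=[.092,.0245,.0605],ringinner=[.092,.0125,.066],sideL=[.08,.0245,.054],sideR=[.104,.0245,.054],baseedge=[.092,.043,.008]).items(): print(nm,zz(proj("w12",W(n,m))))
P=cloud("w12")
c,s=np.cos(n[2]),np.sin(n[2])
for v in range(335,402,3):
    p=np.nanmedian(P[v,323:329],axis=0); d=p[:2]-n[:2]; print(v,(v-260)*4,"nest x,y,z",(c*d[0]+s*d[1]).round(4),(-s*d[0]+c*d[1]).round(4),p[2].round(4))
E
```

```text
tab top y 0.0245 [[409.0, 395.0], [205.0, 395.0]]
tab top y 0.0265 [[410.0, 380.0], [204.0, 380.0]]
tab top y 0.0285 [[411.0, 364.0], [203.0, 364.0]]
tab top y 0.0605 [[420.0, 86.0], [195.0, 86.0]]
tab top y 0.0625 [[420.0, 67.0], [194.0, 67.0]]
ringtop [[307.0, 435.0]]
boretop [[307.0, 406.0]]
ringinner [[307.0, 525.0]]
sideL [[198.0, 373.0]]
sideR [[416.0, 373.0]]
baseedge [[305.0, 70.0]]
335 300 nest x,y,z 0.0915 0.0371 0.0593
338 312 nest x,y,z 0.0914 0.0355 0.0594
341 324 nest x,y,z 0.0915 0.0339 0.0588
344 336 nest x,y,z 0.0915 0.0328 0.0594
347 348 nest x,y,z 0.0915 0.0311 0.0593
350 360 nest x,y,z 0.0914 0.0295 0.059
353 372 nest x,y,z 0.0914 0.0283 0.0597
356 384 nest x,y,z 0.0914 0.0266 0.0592
359 396 nest x,y,z 0.0915 0.0246 0.0588
362 408 nest x,y,z 0.0915 0.0234 0.0594
365 420 nest x,y,z 0.0915 0.0217 0.059
368 432 nest x,y,z 0.0915 0.024 0.0646
371 444 nest x,y,z 0.0915 0.0236 0.0663
374 456 nest x,y,z 0.0914 0.0228 0.0673
377 468 nest x,y,z 0.0915 0.0213 0.0674
380 480 nest x,y,z 0.0915 0.0199 0.0677
383 492 nest x,y,z 0.0914 0.0185 0.068
386 504 nest x,y,z 0.0916 0.0166 0.0675
389 516 nest x,y,z 0.0915 0.0154 0.0682
392 528 nest x,y,z 0.0915 0.0132 0.0672
395 540 nest x,y,z 0.0914 0.0088 0.064
398 552 nest x,y,z 0.0917 0.0086 0.0658
401 564 nest x,y,z 0.0914 0.0078 0.0669
```

```bash
python3 - <<'E' 2>&1 | grep -v Gimbal
from h import *
p=observe()["eef_pos"]; move_l(p+[0,0,.001],.02); print(observe()["ft_force"].round(1))
gripper_to(.04); hold(.2)
p=observe()["eef_pos"]; move_l(p+[0,0,.12],.12)
movep(W(n,[-.01,0,.24]),rpy(down(n[2]-np.pi/2))); hold(.3)
shot("wrist","w13"); shot("scene","s13"); shot("top","t13"); print(observe()["time_s"])
a=cv2.imread("pics/w13.png")[60:210,240:440]; cv2.imwrite("pics/w13z.png",cv2.resize(a,None,fx=4,fy=4,interpolation=2))
E
```

```text
[-0.8  0.2 -0.5]
36.6583
```

View pics/w13z.png

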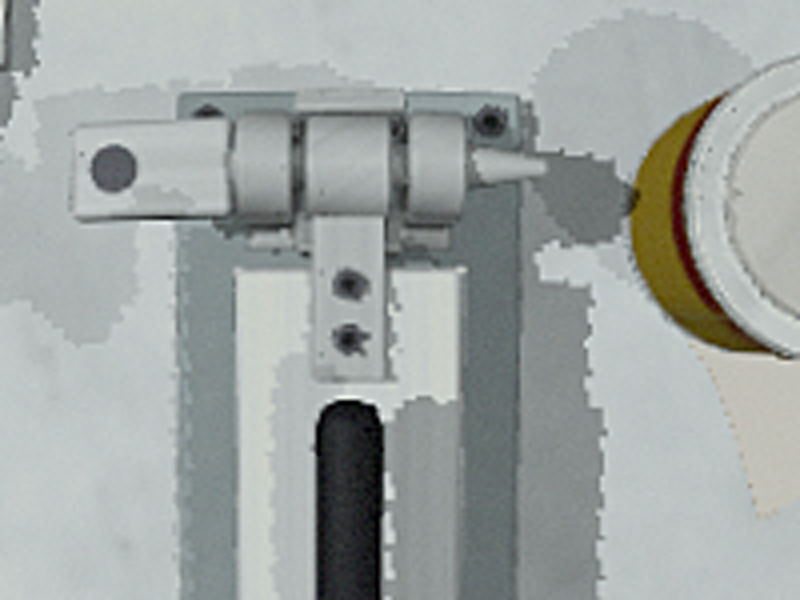

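View pics/s13.png

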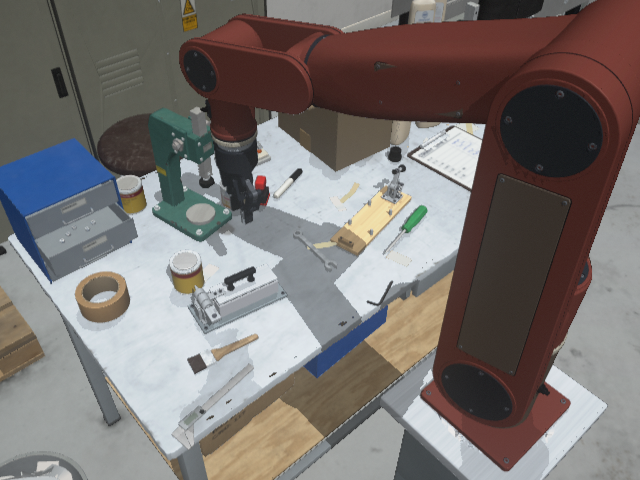

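View pics/t13.png

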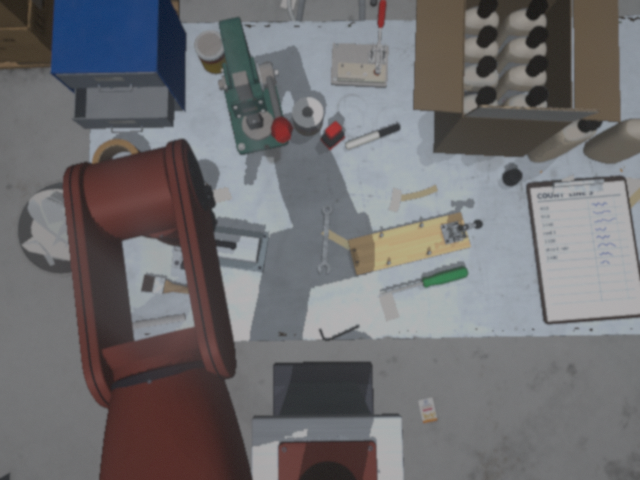

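```bash
python3 - <<'E' 2>&1 | grep -v Gimbal
from h import *
print(observe()["ft_force"].round(2)); job_done()
E
```

```text
[-0.07 -0.02 -1.  ]
the job is handed in; nothing more can be done
```

The job is done and handed in at about 37 s of the 70 s. I flipped the finger open, moved the lid from the board to the nest, and pushed the hinge pin home from the robot side, since the glue can closes the other end.

What my last checks showed:
- **Hold-down finger:** it stands fully open in the last pictures. I judged this by eye and did not measure its angle.
- **Lid:** it lies flat on the nest with its knuckle between the lugs. It touched down within 1 mm of the expected height.
- **Pin:** it runs through all three knuckles, with the nose showing out of the far lug. The shoulder is within about 1 mm of the near lug's face, and a further push up to the 14 N limit did not move it. It looks straight in the picture.
- **Glue can, brush and screwdriver:** they look to be where they were at the start. I compared the pictures by eye and did not measure them.
- **Robot:** it is clear of everything.

Two things did not go exactly to plan:
- One script stopped partway through the insertion, most likely on a print line. I backed the pin off and repeated the move without trouble.
- The final force reading was about -1 N vertical with the gripper empty. I put this down to sensor offset rather than contact.

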